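Take a plugged relay module off its mounting rail by its spring foot latch

ROBOT

A 7-joint arm with a two-finger parallel gripper is mounted at the origin on the work surface. World frame = base frame: x ahead of the robot, y to its left, z up, the work surface at z = 0. Lengths are in m, angles in degrees, forces in N, time in s.
With the tool pointing down it reaches from about 0.4 to 0.925 m from the base axis. Payload 4.1 kg.
Tool frame: the origin (TCP) lies at the very end of the fingers, on their centre line; the grasp point (between the pads) lies 19 mm behind it (env.hold_point_z is the distance from the TCP to the grasp point, in m); z points along the fingers, y is the line along which they close (so a half turn about z gives the same grasp; the last joint's range is limited). The gripper opens to 85 mm and grips with 20 to 120 N. Pads are 22 mm wide; open, the fingers measure 114 mm over their backs; the gripper's body (76 mm by 85 mm) begins 54 mm behind the grasp point. The pads swing forward as they close: fully open they stand 13 mm farther back than shut.
Start: joints at [-69.156, 22.827, 2.584, 88.041, -1.071, 69.15, -2.905], TCP at [0.29, 0.582, 0.231] pointing down, gripper open.
Joint ranges: [-161.44, 161.44], [-28.35, 127.94], [-78.24, 83.42], [0, 140.83], [-78.03, 258.03], [13.02, 114.36], [-168.23, 168.23]. Speed limits (degrees/s): [147.25, 147.25, 180, 180, 180, 180, 180].

INTERFACE

Orientations are given as [roll, pitch, yaw] about the fixed x, y, z axes, in that order (R = Rz(yaw) Ry(pitch) Rx(roll)).
In Python, from workcell import env, read_camera, spotter gives the robot as it stands.
- The arm moves only by the tool servo_tool, never from a script. Its argument "motion" is a list that holds one entry, the list of rows, each a list of 4 numbers: the shift along the tool's x, y, z in mm, then the turn about the tool's z in degrees. In form: [[[x, y, z, roll], ...]]. A call has exactly 5 rows; each row shifts and turns the commanded pose from where the row before left it, along the tool's axes as they then stand; what a row does not reach is not made up. A row lasts 1/12 s, in which the tool goes at most 41.7 mm and 7.16 degrees, less where a joint would pass 70% of its speed; a pose out of reach is approached as far as the arm can. A call with a gripper value outside its range is refused whole. "hand" is the opening, from 0 (shut) to 1 (fully open), set as the call begins (left out, the last holds). The fingers move at their own pace and stop on an object; the grip force is fixed at half the most. Time passes only in rows, so rows that do not move let the fingers close, or fill a call up. It gives the time, the measured TCP pose, the force, the opening and the grip force at its end, in the units of the state.
- env.state(): the state, without advancing time (a new reading comes with each control period).
- read_camera(name): name is "scene" or "side" or "wrist"; returns a dict with "pixels" (420x560x3 uint8, blue, green, red), "fovy" (degrees; the focal length in pixels is half the picture's height over the tangent of half this angle, whatever the lens; pixels are square), "cx", "cy" (the principal point, pixels), "distortion" ([k1, k2, p1, p2, k3] as OpenCV has them; the pictures are not rectified), "R" (3x3) and "t" (3): a world point X has camera coordinates R X + t. Camera axes: x right, y down, z forward; pixel columns grow to the right and rows downward; lengths in m; the calibration is good to about 2 mm. A picture is of the moment at which its call begins. There is no depth.
- env.close_job(): hands the job in; it is judged then, once.
Trained networks look in a picture, given as the dict that the camera call returned (one of the last four; its "shot" number tells which), for a name from the list of things; names that differ only in an ending like _2 or _b are one class to them, and where a whole thing is asked for, a point or a joint stands for the part that bears it (a point fixed in the world has none). Each returns a list of dicts, best first, with "confidence" (0 to 1); they miss things now and then, are a little off and sometimes report something else, mostly with a low value. They report only what shows in the picture. A call takes as long as a camera call.
- spotter.recognise(picture, thing): "rect" ([left, top, width, height] in pixels, round what is visible of it).
- spotter.regions_of(picture, thing): "region" (420x560 bool, what is visible of it) and "rect" ([left, top, width, height] in pixels, round what is visible of it).
- spotter.tip_of(picture, thing): "point" ([row, column] in pixels: a listed point, or the origin of a listed thing).
The state is a dict: "t": time; "joint_pos": joint angles; "joint_velocities": joint speeds; "effort": joint torques, N m; "tool_pos": TCP position; "eef_rot": TCP orientation; "ft_force": force on the tool from outside, world axes, zero at the start; "wrist_torque": the same for the moment, N m; "finger_gap": finger opening in m; "grasp_force": force on a finger pad.
Only numpy, scipy, OpenCV 4.12 (cv2) and the standard library are available. Lean on these libraries where they do the work, as an engineer would, in place of code of your own. Each camera call takes 0.05 s, during which the arm holds its last target. There are 200 camera calls.

TASK

The relay module (the open one with four relays) has to come off the test board's mounting rail: keep its foot latch closed and slide the module along the rail, away from the control unit, until the control unit's plug is fully out of it. Then pull the latch's tab fully out against its spring, tip the module up off the rail by that tab, unhook its heel and, without wrenching the rail, raise it at least 10 cm above where it sat. Finish while still holding it up there, steady, clear of everything and gripped, not put down or let go, and leave the handset, screwdriver, loose breaker and green bin where they lie.

Things in the scene. Friction and masses are not known exactly. Their poses are not given: they have to be found in the camera images.
- rail: Test board, fixed: plywood base 160 x 480 x 12 mm carrying a steel top-hat mounting rail, 450 mm long, on two stand-offs. Origin: centre of the underside; y along the rail, x across it to the side of the latch tabs (roughly away from the robot), z up. Flange top z = 57 mm, flanges 2.3 mm thick, outer edges x = -17.5 and +17.5 mm. End clamps at y = -207 and +207 mm, up to z = 75 mm.
- control: Control unit, fixed on the rail: closed grey housing 88 (x) x 72 mm (y, along the rail), 38 mm high above the flange top. Origin on the rail's centre line at flange top; axes as the rail's. Its own latch is not to be used. From its +y side a plug (24 mm wide, 6 mm thick, 12 to 18 mm above the flange top) sticks out 11 mm, 10 mm of it in the module's socket; it stops the module lifting.
- relay_mid (a point): Middle of the relay module: loose, 0.17 to 0.34 kg, an open grey tray 88 (x) x 72 mm (y) with green circuit board, four white relays in a row and two terminal strips, 28 mm high above the flange top. This point is 10 mm above the flange top. Axes as the rail's. It starts seated, latched and plugged, 73 mm to +y of the control unit (1 mm gap); beyond it to +y 150 mm or more of rail are free.
- relay: The whole relay module (latch included), origin 10 mm below relay_mid. Under its back (-x) a heel wraps the -x flange, a toe 3 mm under it. Under the front, latch guides reach 9 mm below flange top. To come off, latch pulled: front edge up 15 to 25 degrees, turning about the -x flange's outer edge (the toe jams near 28), then shift 4 to 15 mm to -x to free the toe, then up.
- latch_tab (a point): In the eye of the tab of the module's foot latch, mid-thickness, 59 mm to +x of the module's middle, 51 mm above the bench. The tab is a dark steel slide 14 mm wide (y), 4.8 mm thick, sticking 28 mm out of the tray's +x edge; its tip, 13 mm beyond this point, turns up to 14 mm height. Grip across its width from above: 28 mm free either side; it carries the module if gripped at 40 N or more.
- latch (a joint): Foot latch travel relative to the module, m: 0 closed (hook 3.5 mm under the +x flange), grows as the tab is pulled to +x, stop at 0.008; clear of the flange from 0.004. The spring pulls it shut: 3.5 N at 0, 9 N at 0.008. Once the module is tipped up 15 degrees or more the hook is above the flange and may close; pushing the tab to -x then closes the latch first and after that moves the module.
- handset: Cream telephone handset on the bench, loose, 210 mm long (x) x 56 mm, 55 mm high; origin at the centre of its underside. Leave alone.
- driver: Red-handled screwdriver on the bench, loose, 200 mm long along its x. Leave alone.
- breaker: White miniature circuit breaker lying loose on its side, 85 x 80 x 18 mm; origin on its underside. Leave alone.
- bin: Green open plastic bin, loose, 150 x 110 mm, 60 mm high; origin at the centre of its underside. Leave alone.

How it is judged:
By the outcome, as a careful person would: the job done as asked, in the order asked, and still so for the second after the job is handed in, while the arm keeps its last pose, push and grip.
It also fails if it takes over 48 s, if anything falls off the work surface, if the arm or the gripper's body presses on something with over 40 N, if the wrist force passes 120 N, or if a joint passes its speed limit or range.

## Working session

There is one attempt and no reset: what is moved stays moved. The work goes in short steps, Python scripts to look and compute and a tool call to move; the robot and the scene stay as the last step left them, time stands still between calls to the robot, and variables do not carry over. Pictures are saved under pics/ and viewed, at most 10 in all, crops included, and the job is handed in when it is done.

Besides the shell and the picture viewer there is one more tool, called after "Call:" as name(argument=value, ...) on one line, values as JSON. servo_tool: Moves the arm, as the interface text tells. Its arguments: {"type":"object","properties":{"motion":{"type":"array","items":{"type":"array","items":{"type":"array","items":{"type":"number"}}}},"hand":{"type":"number"}},"required":["motion"]}

```bash
mkdir -p pics; ls; cat > h.py <<'E'
import numpy as np, cv2
from workcell import env, read_camera, spotter
def K(p):
    f=p["pixels"].shape[0]/2/np.tan(np.radians(p["fovy"]/2))
    return np.array([[f,0,p["cx"]],[0,f,p["cy"]],[0,0,1.]])
def ray(p,rc):
    u=cv2.undistortPoints(np.array([[[rc[1],rc[0]]]],float),K(p),np.array(p["distortion"],float))[0,0]
    R=np.array(p["R"]);d=R.T@np.array([u[0],u[1],1]);return -R.T@np.array(p["t"]),d/np.linalg.norm(d)
def atz(p,rc,z):
    o,d=ray(p,rc);return o+d*(z-o[2])/d[2]
def tri(rays):
    A=sum(np.eye(3)-np.outer(d,d) for o,d in rays);b=sum((np.eye(3)-np.outer(d,d))@o for o,d in rays)
    return np.linalg.solve(A,b)
E
python3 - <<'E'
from h import *
print({k:np.round(v,3) for k,v in env.state().items()},env.hold_point_z)
P={}
for c in("scene","side","wrist"):
    p=read_camera(c);cv2.imwrite(f"pics/{c}0.png",p["pixels"]);P[c]=p
cv2.imwrite("pics/a0.png",cv2.resize(np.vstack([np.hstack([P["scene"]["pixels"],P["side"]["pixels"]])]),(800,300)))
Z=dict(relay_mid=.067,latch_tab=.051,control=.057,rail=0,handset=0,driver=0.01,breaker=0,bin=0)
for n,z in Z.items():
    for c,p in P.items():
        for r in spotter.tip_of(p,n)[:1]: print(n,c,round(r["confidence"],2),np.round(r["point"]),np.round(atz(p,r["point"],z),3))
E
```

```text
pics
{'t': np.float64(0.0), 'joint_pos': array([-69.155,  22.871,   2.58 ,  88.115,  -1.071,  69.15 ,  -2.905]), 'joint_velocities': array([ 0.175,  0.043, -0.112, -0.037,  0.077,  0.057, -0.023]), 'effort': array([ 0.0000e+00, -4.7514e+01,  1.3650e+00, -2.5421e+01,  1.1000e-02,
        9.0000e-03,  0.0000e+00]), 'tool_pos': array([0.29 , 0.581, 0.23 ]), 'eef_rot': array([-1.79888e+02,  8.00000e-03,  1.53490e+02]), 'ft_force': array([0.459, 0.087, 0.243]), 'wrist_torque': array([ 0.011, -0.048, -0.02 ]), 'grasp_force': np.float64(0.0), 'finger_gap': np.float64(0.085)} 0.0187
relay_mid scene 0.98 [182. 274.] [0.489 0.01  0.067]
relay_mid side 0.87 [215. 246.] [0.495 0.021 0.067]
latch_tab scene 0.58 [196. 289.] [0.55  0.022 0.051]
control scene 0.82 [194. 256.] [ 0.485 -0.059  0.057]
control side 0.56 [230. 256.] [ 0.494 -0.053  0.057]
rail scene 0.9 [192. 270.] [0.475 0.004 0.   ]
rail side 0.57 [238. 246.] [0.482 0.001 0.   ]
handset scene 0.75 [272. 309.] [ 0.778 -0.079  0.   ]
handset side 0.84 [227. 342.] [ 0.763 -0.08   0.   ]
driver scene 0.56 [225. 362.] [0.76  0.152 0.01 ]
driver side 0.81 [192. 300.] [0.75  0.167 0.01 ]
breaker scene 0.83 [144. 384.] [0.559 0.447 0.   ]
breaker side 0.57 [180. 222.] [0.547 0.418 0.   ]
breaker wrist 0.78 [392. 278.] [ 0.554  0.437 -0.   ]
bin scene 0.84 [288. 158.] [ 0.544 -0.46   0.   ]
bin side 0.68 [344. 357.] [ 0.541 -0.467  0.   ]
```

View picture.

View pics/a0.png

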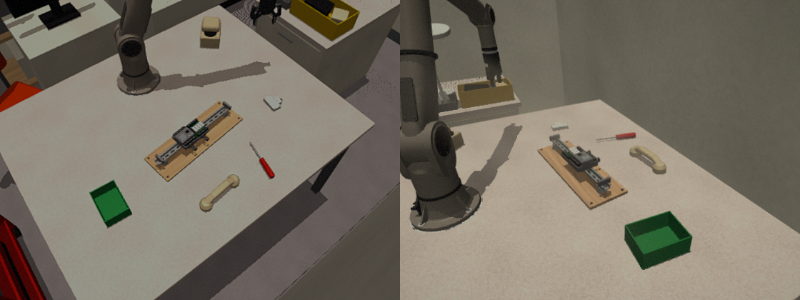

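Call:
servo_tool(motion=[[[-30,-25,0,-6.6],[-28,-28,0,-6.6],[-25,-30,0,-6.6],[-20,-33,0,-6.6],[-15,-35,0,0]]], hand=1)

```text
t: 1.77
tool_pos: [0.3718, 0.4031, 0.2315]
eef_rot: [180.0, 0.0, -179.9]
ft_force: [0.5, 0.6, -0.5]
finger_gap: 0.085
grasp_force: 0.0
```

Call:
servo_tool(motion=[[[-18,-36,0,0],[-18,-36,0,0],[-18,-36,0,0],[-18,-36,0,0],[-18,-36,0,0]]])

```text
t: 2.18
tool_pos: [0.4612, 0.2229, 0.2317]
eef_rot: [180.0, 0.0, 179.9]
ft_force: [1.4, -0.4, 0.2]
finger_gap: 0.085
grasp_force: 0.0
```

Call:
servo_tool(motion=[[[-18,-36,0,0],[-18,-36,0,0],[-18,-36,0,0],[-18,-36,0,0],[-5,-10,0,0]]])

```text
t: 2.6
tool_pos: [0.5396, 0.0626, 0.2319]
eef_rot: [-179.8, 0.2, 179.3]
ft_force: [0.2, -1.2, 0.6]
finger_gap: 0.0854
grasp_force: 0.0
```

```bash
python3 - <<'E'
from h import *
s=env.state();print(s["tool_pos"],s["eef_rot"])
p=read_camera("wrist");cv2.imwrite("pics/w1.png",p["pixels"])
R=np.array(p["R"]);print("cam",-R.T@p["t"],"fwd",R[2])
Z=dict(relay_mid=.067,latch_tab=.051,control=.057,rail=0)
for n,z in Z.items():
    for r in spotter.tip_of(p,n)[:2]: print(n,round(r["confidence"],2),np.round(r["point"]),np.round(atz(p,r["point"],z),4))
E
```

```text
[0.5396327  0.06264622 0.23192694] [-1.79784100e+02  1.57507842e-01  1.79342693e+02]
cam [0.46402101 0.06408446 0.37343297] fwd [ 0.30043769 -0.00736027 -0.95377304]
relay_mid 0.61 [128. 237.] [0.4874 0.0203 0.067 ]
relay_mid 0.4 [346. 181.] [ 0.7129 -0.0516  0.067 ]
latch_tab 0.86 [188. 252.] [0.545  0.0291 0.051 ]
latch_tab 0.28 [136. 158.] [ 0.4946 -0.0553  0.051 ]
control 0.63 [138. 158.] [ 0.4957 -0.0533  0.057 ]
```

View pics/w1.png

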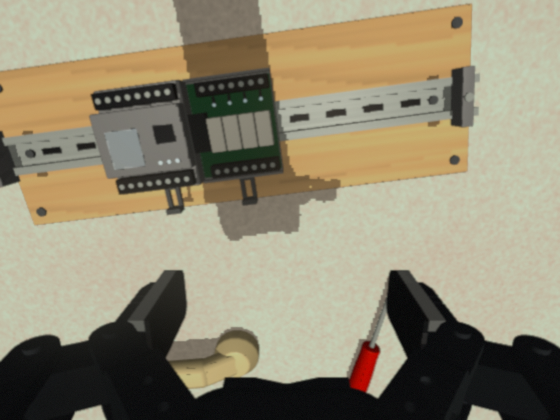

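```bash
python3 - <<'E'
from h import *
p=read_camera("wrist")
f=lambda c,r,z:atz(p,(r,c),z)[:2]
def yaw(a,b): d=b-a; return np.degrees(np.arctan2(-d[0],d[1]))
print("plank",yaw(f(35,224,.012),f(468,171,.012)),f(468,171,.012),f(471,4,.012))
g=cv2.cvtColor(p["pixels"],cv2.COLOR_BGR2GRAY)
print("boards bolts",yaw(f(42,212,.012),f(455,160,.012)))
print("tab tip",f(249,203,.06),"tab base",f(249,178,.051),"tab L/R",f(242,195,.055),f(257,193,.055))
cv2.imwrite("pics/w2.png",cv2.resize(g[60:220,80:300],None,fx=3.4,fy=3.4,interpolation=cv2.INTER_CUBIC))
E
```

```text
plank 7.2299166898733604 [0.53253565 0.26543949] [0.37629035 0.24342725]
boards bolts 7.359996290491017
tab tip [0.5538044 0.0376213] tab base [0.53166818 0.03740122] tab L/R [0.5473272  0.03064189] [0.54535157 0.04499246]
```

View pics/w2.png

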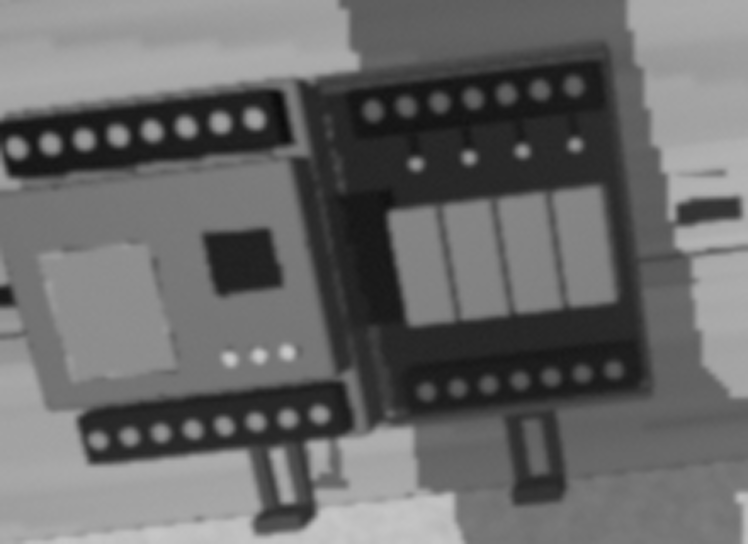

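```bash
python3 - <<'E'
from h import *
p=read_camera("wrist");s=env.state();print(s["tool_pos"],s["eef_rot"])
f=lambda c,r,z:atz(p,(80+r*0+c/3.4,60+r/3.4)[::-1],z)[:2]
def yaw(a,b): d=b-a; return np.degrees(np.arctan2(-d[0],d[1]))
print("tab",f(535,445,.051),"tip",f(537,487,.065))
print("strip screws",yaw(f(373,111,.08),f(574,86,.08)),yaw(f(427,391,.08),f(614,370,.08)),yaw(f(16,149,.09),f(254,119,.09)),yaw(f(98,440,.09),f(320,414,.09)))
for n,z in(("latch_tab",.051),("relay_mid",.067)):
    for r in spotter.tip_of(p,n)[:1]: print(n,r["confidence"],r["point"],atz(p,r["point"],z))
E
```

```text
[0.53674348 0.07281244 0.23122329] [ 1.79946766e+02 -2.29410832e-02 -1.79914913e+02]
tab [0.54429238 0.02612199] tip [0.55254656 0.02821205]
strip screws 6.773356001321464 6.549667566362562 6.893061708598654 6.852280423019437
latch_tab 0.83 [192.2, 238.0] [0.54560028 0.02669205 0.051     ]
relay_mid 0.71 [132.3, 225.8] [0.48771035 0.02053128 0.067     ]
```

Call:
servo_tool(motion=[[[0,0,0,-6.8],[-1,-15,25,0],[-1,-15,25,0],[-1,-16,25,0],[0,0,25,0]]], hand=0.4)

```text
t: 3.47
tool_pos: [0.5461, 0.0222, 0.1307]
eef_rot: [-179.9, 0.1, -173.5]
ft_force: [0.2, 0.2, -0.6]
finger_gap: 0.0341
grasp_force: 0.0
```

Call:
servo_tool(motion=[[[0,0,5,0],[0,0,0,0],[0,0,0,0],[0,0,0,0],[0,0,0,0]]])

```text
t: 3.88
tool_pos: [0.547, 0.0262, 0.128]
eef_rot: [180.0, 0.2, -173.2]
ft_force: [1.2, -1.1, 0.2]
finger_gap: 0.0343
grasp_force: 0.0
```

```bash
python3 - <<'E'
from h import *
p=read_camera("wrist");s=env.state();print(s["tool_pos"],s["eef_rot"],s["finger_gap"],s["ft_force"])
cv2.imwrite("pics/w3.png",p["pixels"])
for n,z in(("latch_tab",.051),("relay_mid",.067)):
    for r in spotter.tip_of(p,n)[:1]: print(n,r["confidence"],r["point"],atz(p,r["point"],z))
K_=K(p);R=np.array(p["R"])
x=s["tool_pos"];print(cv2.projectPoints(np.array([[x[0],x[1],.051]]),cv2.Rodrigues(R)[0],np.array(p["t"]),K_,np.array(p["distortion"]))[0])
E
```

```text
[0.54679473 0.02601216 0.12785716] [ 1.79971769e+02  1.72732881e-01 -1.73251936e+02] 0.03417118864494063 [ 0.21941342 -0.30062229 -0.38255112]
latch_tab 0.74 [214.7, 287.3] [0.54461061 0.02662984 0.051     ]
relay_mid 0.59 [126.7, 287.6] [0.48648153 0.01978408 0.067     ]
[[[285.99671702 217.66651028]]]
```

View pics/w3.png

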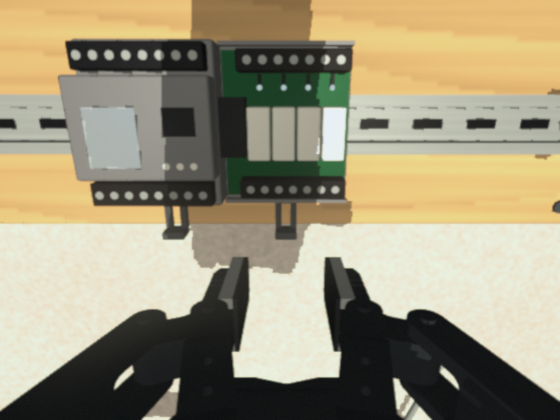

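Call:
servo_tool(motion=[[[1,0,25,0],[0,0,25,0],[0,0,25,0],[0,0,15,0],[0,0,6,0]]])

```text
t: 4.45
tool_pos: [0.5431, 0.0252, 0.0283]
eef_rot: [180.0, -0.2, -173.3]
ft_force: [-0.9, -0.2, -0.3]
finger_gap: 0.0339
grasp_force: 0.0
```

Call:
servo_tool(motion=[[[0,0,0,0],[0,0,0,0],[0,0,0,0],[0,0,0,0],[0,0,0,0]]])

```text
t: 4.87
tool_pos: [0.5456, 0.0253, 0.0314]
eef_rot: [180.0, 0.1, -173.3]
ft_force: [-0.4, 0.1, 0.6]
finger_gap: 0.0342
grasp_force: 0.0
```

```bash
python3 - <<'E'
from h import *
p=read_camera("wrist");s=env.state();print(s["tool_pos"],s["eef_rot"],s["finger_gap"],s["ft_force"])
cv2.imwrite("pics/w4.png",p["pixels"])
for n,z in(("latch_tab",.051),("relay_mid",.067)):
    for r in spotter.tip_of(p,n)[:1]: print(n,r["confidence"],r["point"],atz(p,r["point"],z))
E
```

```text
[0.54536948 0.0252839  0.03119205] [ 1.79986314e+02  1.01701760e-01 -1.73312451e+02] 0.03425518089364383 [ 0.20561542 -0.41649515 -0.6502689 ]
latch_tab 0.63 [293.7, 289.6] [0.54418033 0.02646094 0.051     ]
relay_mid 0.76 [152.9, 289.3] [0.48583962 0.01918358 0.067     ]
```

View pics/w4.png

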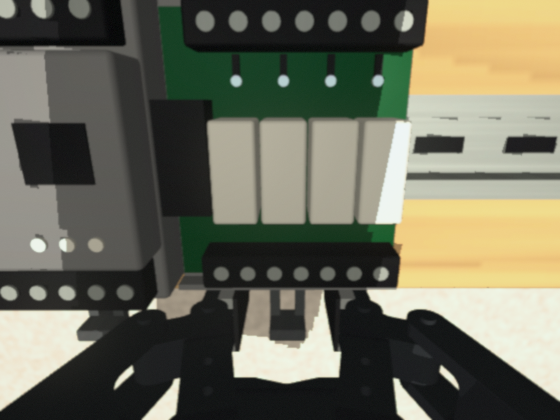

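Call:
servo_tool(motion=[[[0,1,0,0],[0,0,0,0],[0,0,0,0],[0,0,0,0],[0,0,0,0]]], hand=0)

```text
t: 5.43
tool_pos: [0.5447, 0.0263, 0.0304]
eef_rot: [180.0, 0.0, -173.3]
ft_force: [0.0, -0.2, 2.3]
finger_gap: 0.0127
grasp_force: 58.3
```

Call:
servo_tool(motion=[[[0,0,0,0],[0,0,0,0],[0,0,0,0],[0,0,0,0],[0,0,0,0]]])

```text
t: 5.85
tool_pos: [0.5447, 0.0263, 0.0304]
eef_rot: [180.0, 0.0, -173.3]
ft_force: [0.7, 0.7, 2.1]
finger_gap: 0.0127
grasp_force: 58.3
```

Call:
servo_tool(motion=[[[0,2,0,0],[0,2,0,0],[0,2,0,0],[0,2,0,0],[0,0,0,0]]])

```text
t: 6.27
tool_pos: [0.5437, 0.0343, 0.0303]
eef_rot: [-180.0, 0.0, -173.3]
ft_force: [0.4, -2.6, 2.3]
finger_gap: 0.0128
grasp_force: 58.4
```

Call:
servo_tool(motion=[[[0,4,0,0],[0,4,0,0],[0,4,0,0],[0,4,0,0],[0,4,0,0]]])

```text
t: 6.68
tool_pos: [0.5413, 0.0546, 0.0303]
eef_rot: [180.0, 0.0, -173.3]
ft_force: [0.7, -2.8, 2.2]
finger_gap: 0.0129
grasp_force: 58.5
```

Call:
servo_tool(motion=[[[0,2,0,0],[0,0,0,0],[0,0,0,0],[0,0,0,0],[0,0,0,0]]])

```text
t: 7.1
tool_pos: [0.541, 0.057, 0.0303]
eef_rot: [179.9, -0.0, -173.3]
ft_force: [-0.0, 1.2, 2.2]
finger_gap: 0.0123
grasp_force: 58.5
```

```bash
python3 - <<'E'
from h import *
p=read_camera("wrist");s=env.state();print(s["tool_pos"],s["eef_rot"],s["finger_gap"],s["ft_force"],s["wrist_torque"])
cv2.imwrite("pics/w5.png",p["pixels"])
for n,z in(("latch_tab",.051),("relay_mid",.067),("control",.057)):
    for r in spotter.tip_of(p,n)[:1]: print(n,r["confidence"],r["point"],atz(p,r["point"],z))
E
```

```text
[0.54099824 0.05691613 0.03030215] [ 1.79925142e+02 -7.68388936e-04 -1.73310355e+02] 0.012651069669813081 [0.32067709 0.94023202 2.69095553] [0.27957753 0.06838214 0.00463895]
latch_tab 0.72 [297.5, 291.7] [0.54059593 0.05906821 0.051     ]
relay_mid 0.69 [157.4, 287.2] [0.48263324 0.05032575 0.067     ]
```

View pics/w5.png

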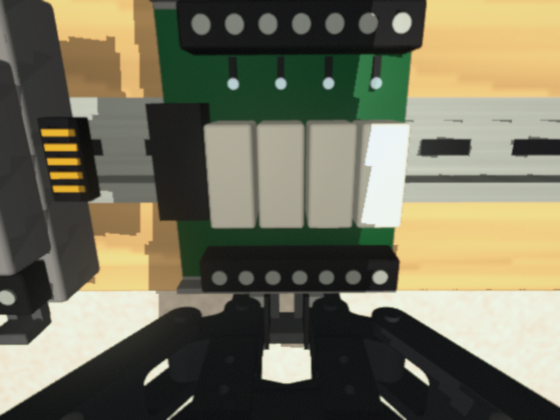

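Call:
servo_tool(motion=[[[-1,0,0,0],[-1.5,0,0,0],[-1.5,0,0,0],[-1,0,0,0],[0,0,0,0]]])

```text
t: 7.72
tool_pos: [0.5443, 0.0567, 0.0298]
eef_rot: [180.0, -0.2, -173.3]
ft_force: [-6.3, 1.4, 4.8]
finger_gap: 0.0131
grasp_force: 58.7
```

Call:
servo_tool(motion=[[[-1,0,0,0],[-1,0,0,0],[-0.7,0,0,0],[0,0,0,0],[0,0,0,0]]])

```text
t: 8.13
tool_pos: [0.546, 0.0569, 0.0296]
eef_rot: [180.0, -0.3, -173.3]
ft_force: [-6.0, 1.9, 5.1]
finger_gap: 0.0128
grasp_force: 58.8
```

Call:
servo_tool(motion=[[[-1,0,0,0],[-1,0,0,0],[-1,0,0,0],[0,0,0,0],[0,0,0,0]]])

```text
t: 8.55
tool_pos: [0.548, 0.0571, 0.0293]
eef_rot: [180.0, -0.5, -173.3]
ft_force: [-8.7, 1.5, 5.9]
finger_gap: 0.0129
grasp_force: 58.9
```

Call:
servo_tool(motion=[[[-0.7,0,0,0],[-0.7,0,0,0],[0,0,0,0],[0,0,0,0],[0,0,0,0]]])

```text
t: 8.97
tool_pos: [0.5489, 0.0572, 0.0292]
eef_rot: [179.9, -0.5, -173.3]
ft_force: [-8.8, 1.3, 6.6]
finger_gap: 0.0129
grasp_force: 58.9
```

Call:
servo_tool(motion=[[[-0.7,0,0,0],[-0.7,0,0,0],[-0.6,0,0,0],[0,0,0,0],[0,0,0,0]]])

```text
t: 9.38
tool_pos: [0.5494, 0.0573, 0.0289]
eef_rot: [179.9, -0.7, -173.3]
ft_force: [-12.1, 1.6, 8.0]
finger_gap: 0.0134
grasp_force: 59.0
```

Call:
servo_tool(motion=[[[0,0,-1.5,0],[0,0,-2,0],[0,0,-2,0],[0,0,-2,0],[0,0,0,0]]])

```text
t: 9.8
tool_pos: [0.549, 0.0569, 0.0346]
eef_rot: [-180.0, -0.7, -173.3]
ft_force: [-8.4, 1.4, -8.6]
finger_gap: 0.0128
grasp_force: 58.4
```

Call:
servo_tool(motion=[[[0,0,-2,0],[0,0,-2,0],[0.2,0,-2,0],[0.2,0,-2,0],[0,0,0,0]]])

```text
t: 10.22
tool_pos: [0.549, 0.0568, 0.0426]
eef_rot: [-180.0, -0.7, -173.3]
ft_force: [-7.9, 1.6, -6.6]
finger_gap: 0.0126
grasp_force: 60.9
```

Call:
servo_tool(motion=[[[0.3,0,-2,0],[0.3,0,-2,0],[0.4,0,-2,0],[0.4,0,-2,0],[0,0,0,0]]])

```text
t: 10.63
tool_pos: [0.5482, 0.0565, 0.0507]
eef_rot: [-180.0, -0.6, -173.3]
ft_force: [-7.1, -0.1, -7.5]
finger_gap: 0.0127
grasp_force: 60.8
```

Call:
servo_tool(motion=[[[0.5,0,-2,0],[0.5,0,-2,0],[0.6,0,-2,0],[0,0,0,0],[0,0,0,0]]])

```text
t: 11.05
tool_pos: [0.547, 0.0563, 0.0565]
eef_rot: [-180.0, -0.5, -173.3]
ft_force: [-5.8, 0.8, -9.0]
finger_gap: 0.013
grasp_force: 60.5
```

```bash
python3 - <<'E'
from h import *
s=env.state();print(s["tool_pos"],s["eef_rot"],s["finger_gap"],s["ft_force"],s["wrist_torque"])
P=read_camera("wrist");p=P["pixels"];q=read_camera("side")["pixels"][150:290,180:320]
cv2.imwrite("pics/w6.png",np.hstack([p[:,100:480],cv2.resize(q,(420,420),interpolation=cv2.INTER_CUBIC)]))
E
```

```text
[0.54703714 0.05629648 0.05651894] [-179.95782065   -0.53481864 -173.320592  ] 0.013008883269663913 [-5.84282981  0.80543295 -8.96496796] [ 0.17512375  0.59317649 -0.08009506]
```

View pics/w6.png

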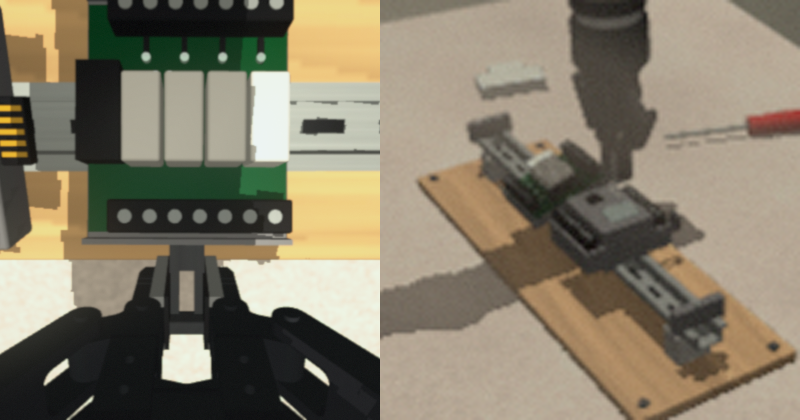

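Call:
servo_tool(motion=[[[0.4,0,-1.5,0],[0.4,0,-1.5,0],[0,0,0,0],[1,0,0.3,0],[1,0,0.3,0]]])

```text
t: 11.57
tool_pos: [0.5448, 0.056, 0.0591]
eef_rot: [-180.0, -0.5, -173.3]
ft_force: [-4.6, 0.7, -8.0]
finger_gap: 0.0126
grasp_force: 60.6
```

Call:
servo_tool(motion=[[[1.5,0,0.5,0],[1.5,0,0.5,0],[1.5,0,0.5,0],[1,0,0.3,0],[0,0,0,0]]])

```text
t: 11.98
tool_pos: [0.5433, 0.056, 0.06]
eef_rot: [-180.0, -0.0, -173.3]
ft_force: [-3.2, 0.1, -9.8]
finger_gap: 0.013
grasp_force: 60.5
```

Call:
servo_tool(motion=[[[1.3,0,0.6,0],[1.3,0,0.6,0],[1.3,0,0.6,0],[1.3,0,0.6,0],[0,0,0,0]]])

```text
t: 12.4
tool_pos: [0.5399, 0.0556, 0.0587]
eef_rot: [-180.0, 0.2, -173.3]
ft_force: [0.2, -0.6, -7.7]
finger_gap: 0.0128
grasp_force: 60.7
```

Call:
servo_tool(motion=[[[1,0,0,0],[1,0,0,0],[1,0,0,0],[1,0,0,0],[0,0,0,0]]])

```text
t: 12.82
tool_pos: [0.5337, 0.0551, 0.0583]
eef_rot: [180.0, -0.1, -173.3]
ft_force: [-0.9, 0.8, -2.2]
finger_gap: 0.0127
grasp_force: 61.1
```

Call:
servo_tool(motion=[[[1.5,0,0,0],[1.5,0,0,0],[1,0,0,0],[0,0,0,0],[0,0,0,0]]])

```text
t: 13.23
tool_pos: [0.5302, 0.0547, 0.058]
eef_rot: [180.0, -0.0, -173.3]
ft_force: [0.3, 0.4, -3.0]
finger_gap: 0.0127
grasp_force: 61.1
```

```bash
python3 - <<'E'
from h import *
s=env.state();print(s["tool_pos"],s["eef_rot"],s["finger_gap"],s["ft_force"],s["wrist_torque"])
P=read_camera("wrist");p=P["pixels"];q=read_camera("scene")["pixels"][120:260,200:340]
cv2.imwrite("pics/w7.png",np.hstack([p[:,100:480],cv2.resize(q,(420,420),interpolation=cv2.INTER_CUBIC)]))
E
```

```text
[0.53019846 0.05470361 0.05801722] [ 1.79992001e+02 -9.20176978e-03 -1.73312473e+02] 0.01270332186236723 [ 0.2681014   0.3589202  -3.03650766] [ 0.0408602  -0.11657892  0.03111413]
```

View pics/w7.png

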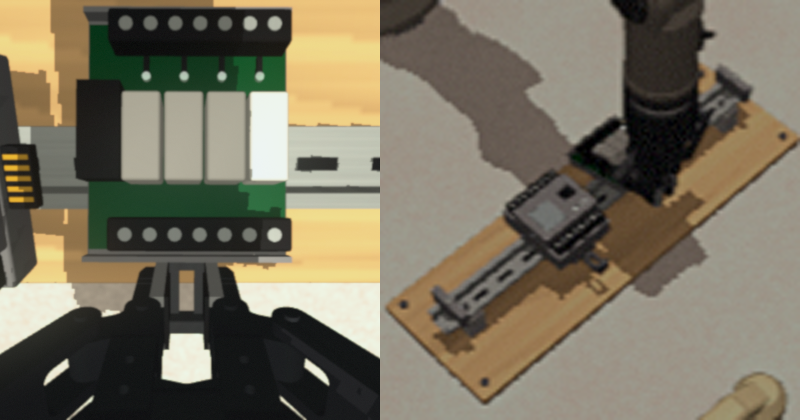

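Call:
servo_tool(motion=[[[0,0,-1,0],[0,0,-1,0],[0,0,-1.5,0],[0,0,-1.5,0],[0,0,0,0]]])

```text
t: 13.75
tool_pos: [0.5307, 0.0547, 0.0634]
eef_rot: [180.0, 0.0, -173.3]
ft_force: [0.2, 1.0, -2.9]
finger_gap: 0.0125
grasp_force: 61.1
```

Call:
servo_tool(motion=[[[0,0,-2,0],[0,0,-2,0],[0,0,-2,0],[0,0,-2,0],[0,0,0,0]]])

```text
t: 14.17
tool_pos: [0.5308, 0.0548, 0.0715]
eef_rot: [180.0, 0.1, -173.3]
ft_force: [0.7, -0.1, -2.3]
finger_gap: 0.0126
grasp_force: 61.1
```

Call:
servo_tool(motion=[[[0,0,-5,0],[0,0,-8,0],[0,0,-10,0],[0,0,-10,0],[0,0,-10,0]]])

```text
t: 14.58
tool_pos: [0.5308, 0.0547, 0.1155]
eef_rot: [180.0, 0.1, -173.3]
ft_force: [0.8, -0.2, -2.5]
finger_gap: 0.0124
grasp_force: 61.0
```

Call:
servo_tool(motion=[[[0,0,-10,0],[0,0,-10,0],[0,0,-10,0],[0,0,-10,0],[0,0,-10,0]]])

```text
t: 15.0
tool_pos: [0.5303, 0.0547, 0.1651]
eef_rot: [180.0, 0.0, -173.3]
ft_force: [0.6, 0.5, -2.8]
finger_gap: 0.0127
grasp_force: 61.1
```

Call:
servo_tool(motion=[[[0,0,-10,0],[0,0,-10,0],[0,0,-8,0],[0,0,-5,0],[0,0,-2,0]]])

```text
t: 15.42
tool_pos: [0.5308, 0.0548, 0.2]
eef_rot: [180.0, 0.1, -173.3]
ft_force: [0.1, 0.1, -2.8]
finger_gap: 0.0126
grasp_force: 61.1
```

Call:
servo_tool(motion=[[[0,0,0,0],[0,0,0,0],[0,0,0,0],[0,0,0,0],[0,0,0,0]]])

```text
t: 15.83
tool_pos: [0.5301, 0.0547, 0.1986]
eef_rot: [-180.0, -0.0, -173.3]
ft_force: [0.1, -0.5, -2.9]
finger_gap: 0.0127
grasp_force: 61.1
```

```bash
python3 - <<'E'
from h import *
s=env.state();print(s["tool_pos"],s["eef_rot"],s["finger_gap"],s["ft_force"],s["wrist_torque"],s["joint_velocities"])
P=read_camera("wrist");p=P["pixels"];q=read_camera("side")["pixels"][110:290,160:340]
cv2.imwrite("pics/w8.png",np.hstack([p[:,100:480],cv2.resize(q,(420,420),interpolation=cv2.INTER_CUBIC)]))
E
```

```text
[0.53008323 0.05465317 0.19855199] [-1.79995817e+02 -4.92507518e-02 -1.73311002e+02] 0.012693472025456013 [ 0.09486531 -0.45206404 -2.88884595] [ 0.00176353 -0.18881442 -0.01810385] [ 0.09801335 -0.21438951  0.13830119 -0.21329971 -0.04222551 -0.03114577
  0.02634048]
```

View pics/w8.png

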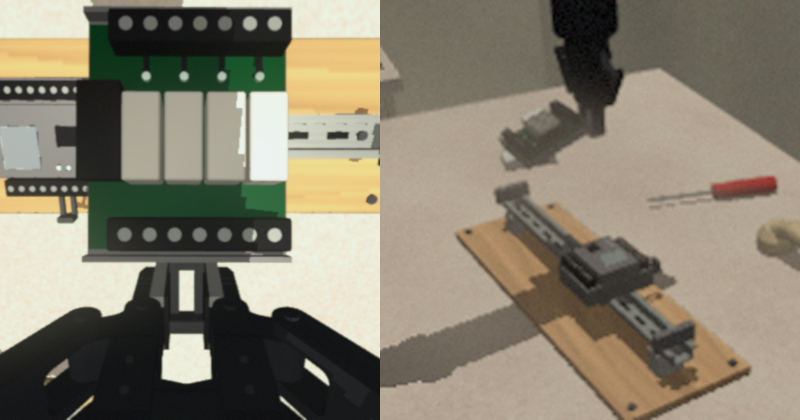

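The side view shows the module hanging from the gripper, well clear of the rail, and the wrist view shows the tab still gripped.

```bash
python3 -c "
from workcell import env
print(env.close_job())"
```

```text
the job is handed in; nothing more can be done
None
```

The relay module is off the rail and the job is handed in: it was unplugged, unlatched and tipped off, and is gripped steady by its tab about 15 cm above where it sat, with nothing else touched.

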